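# Tighten an air sampler's filter ring with a pin spanner

## Robot

A 6-joint arm with a two-finger parallel gripper is mounted at the origin on the work surface. World frame = base frame: x ahead of the robot, y to its left, z up, the work surface at z = 0. Lengths are in m, angles in rad, forces in N, time in s.
With the tool pointing down it reaches from about 0.35 to 0.975 m from the base axis. Payload 4.9 kg.
Tool frame: the origin (TCP) lies midway between the tips of the shut fingers; the grasp point (between the pads) lies 19 mm behind it; z points along the fingers, y is the line along which they close (so a half turn about z gives the same grasp; the last joint's range is limited). The gripper opens to 85 mm and grips with 20 to 120 N. Pads are 22 mm wide; open, the fingers measure 114 mm over their backs; the gripper's body (76 mm by 85 mm) begins 54 mm behind the grasp point. The pads swing forward as they close: fully open they stand 13 mm farther back than shut.
Start: joints at [-1.405, 0.053, 1.613, -0, 1.476, -0.119], TCP at [0.176, -0.6, 0.231] pointing down, gripper open.
Joint ranges: [-3.01, 3.01], [-1.01, 2.22], [0.06, 2.58], [-1.02, 4.17], [0.09, 2.62], [-3.14, 3.14]. Speed limits (rad/s): [2.57, 2.57, 3.14, 3.14, 3.14, 3.14].

## Interface

Orientations are given as a unit quaternion [w, x, y, z].
In Python, from plant import state, grab_frame, camera_info, job_done, spot_in, masks_of, pinpoint gives the robot as it stands.
- The arm moves only by the shell command python3 -m handwheel 'ROWS' [OPENING]. ROWS is JSON, a list that holds one entry, the list of rows, each a list of 6 numbers: the shift along the world's x, y, z in m, then the turn, a rotation vector about the world's x, y, z in degrees. In form: [[[tx, ty, tz, ax, ay, az], ...]]. A call has 1 to 20 rows; each row shifts and turns the commanded pose from where the row before left it; what a row does not reach is not made up. A row lasts 1/12 s, in which the tool goes at most 41.7 mm and 7.16 degrees, less where a joint would pass 70% of its speed; a pose out of reach is approached as far as the arm can. A call is refused whole if a number of a shift passes 0.0417 or a number of a turn 7.16, either way. A call with a gripper value outside its range is refused whole. OPENING is the opening, from 0 (shut) to 1 (fully open), set as the call begins (- or left out, the last holds). The fingers move at their own pace and stop on an object; the grip force is fixed at half the most. Time passes only in rows, so rows that do not move let the fingers close. It gives the time, the measured TCP pose, the force, the opening and the grip force at its end, in the units of the state.
- state(): the state, without advancing time (a new reading comes with each control period).
- grab_frame(name): name is "scene" or "top" or "wrist"; returns (picture, depth): 420x560x3 uint8, blue, green, red; 420x560 float32, m along the optical axis (not along the pixel's ray), 0 where there is no reading.
- camera_info(name): a dict with "fx", "fy", "cx", "cy" (pixels), "T" (4x4, takes a point from camera to world coordinates). Camera axes: x right, y up, looking along -z (the intrinsics and any distortion apply to the point x, -y, -z); pixel columns grow to the right and rows downward; lengths in m; the calibration is good to about 2 mm. A picture is of the moment at which its call begins: read the wrist's pose just before it. camera_info takes no time and is no camera call; for the wrist camera it gives the pose at the moment of the call.
- job_done(): hands the job in; it is judged then, once.
Trained networks look in the newest picture that a camera, given by its name, has taken for a name from the list of things; names that differ only in an ending like _2 or _b are one class to them, and where a whole thing is asked for, a point or a joint stands for the part that bears it (a point fixed in the world has none). Each returns a list of dicts, best first, with "conf" (0 to 1); they miss things now and then, are a little off and sometimes report something else, mostly with a low value. They report only what shows in the picture. A call takes as long as a camera call. They do not tell look-alikes from the thing itself.
- spot_in(camera, thing): "box" ([left, top, width, height] in pixels, round what is visible of it).
- masks_of(camera, thing): "region" (420x560 bool, what is visible of it) and "box" ([left, top, width, height] in pixels, round what is visible of it).
- pinpoint(camera, thing): "position" ([column, row] in pixels: a listed point, or the origin of a listed thing).
The state is a dict: "time": time; "joint_pos": joint angles; "joint_vel": joint speeds; "joint_efforts": joint torques, N m; "tool_pos": TCP position; "tool_rot": TCP orientation; "contact_force": force on the tool from outside, world axes, zero at the start; "ft_torque": the same for the moment, N m; "gripper_width": opening from 0.0 (shut) to 1.0 (fully open); "grasp_force": force on a finger pad.
Only numpy, scipy, OpenCV 4.12 (cv2) and the standard library are available. Lean on these libraries where they do the work, as an engineer would, in place of code of your own. Each camera call takes 0.05 s, during which the arm holds its last target. There are 200 camera calls.

## Task

Take the pin spanner from its rest, feel both of its pins into the two holes of the aluminium filter ring on top of the air sampler, and with it turn the ring clockwise (seen from above) until it comes up against its stop. Press and turn gently: do not squash the soft gasket under the ring and do not force the ring past its stop. Then put the spanner back on its rest as it lay, let go, and leave the other desk things alone.

Things in the scene. Friction and masses are not known exactly. Their poses are not given: they have to be found in the camera images.
- sampler: Air sampler: a white box 150 x 150 mm, 60 mm high, fixed to the desk; origin under its centre, z up. On top an aluminium filter ring on a soft gasket, 94 mm across outside, 50 mm inside, 10 mm thick, top face 85 mm above the desk; a grey grille disc in its middle, 4 mm below that face.
- ring_axis (a point): Centre of the ring's top face when unloaded (fixed point; axes of the housing). The ring has two through-holes of 9 mm, chamfered 1 mm, opposite each other on a circle of 36 mm radius. Their direction is not measured: the line through them lies within 0.6 rad of the housing's x axis. See them from above, or rest the pins on the ring (2 to 4 N) and turn until they drop in; the ring stays put or nearly.
- ring (a joint): The ring's turn on its thread, rad: grows clockwise seen from above, from 0 (loose) to 1.3 at its hard stop (tight). It starts 0.7 to 1.0 rad short of the stop, takes 0.18 N m to turn and stays where it is left. The zero is not tied to the housing, so this value does not tell where the holes stand.
- seat (a joint): How far the ring, on its soft gasket, is pressed down, m: 0 unloaded, negative when pressed; it springs back. About 1 N to start, then 2 N per mm; beyond -0.007 (15 N) the gasket is squashed.
- gasket_twist (a joint): Springy wind-up of the gasket under the ring, rad, positive clockwise from above: 3 N m per rad. About 0.06 while the ring is turning; at the ring's stop it rises by as much as the spanner turns on (0.1 is snug), and springs back when let go; over 0.22 (0.66 N m) either way the ring is forced.
- spanner_grip (a point): Centre of the spanner's black upright grip block, 40 mm long (spanner x), 16 mm thick (y: close the fingers across this), 44 mm high. It stands on the middle of a flat steel bar, 92 mm long (x), 22 mm wide, 10 mm thick, whose top is 22 mm and underside 32 mm below this point. About 0.2 kg. A half turn makes no difference.
- pin_a (a point): Middle of the tip of the round steel pin at the spanner's +x end: 6 mm thick, tip tapered to 4 mm, 36 mm from the middle, reaching 9 mm below the bar (41 mm below the grip centre). With the bar lying on the ring the pins are fully home.
- pin_b (a point): Middle of the tip of the other pin, the same, at the spanner's -x end.
- spanner: The spanner as a whole, origin at the middle of the bar's underside (32 mm below point spanner_grip), x along the bar, z up the grip.
- rest_top (a point): Middle of the top of the spanner's rest, 16 mm above the desk: a fixed dark rubber block 50 mm (x) by 64 mm (y) on a thin grey plate 120 x 80 mm. The bar lies on it along the rest's x, with a pin hanging free beyond either x side of the block (8 mm clear), so the grip centre is 32 mm above this point.
- mug: White mug, 80 mm across, 90 mm high; origin under its centre. Leave alone.
- spray: Clear capped disinfectant bottle, 60 mm across, 160 mm high; origin under its centre. Leave alone.
- calculator: Desk calculator, 140 x 90 x 20 mm; origin under its centre. Leave alone.
- stapler: Stapler, 140 x 36 x 50 mm; origin under its centre. Leave alone.
There are look-alikes about, which are no part of the job. Of the things that look like the sampler, the smallest one is meant.

How it is judged:
By the outcome, as a careful person would: the job done as asked, in the order asked, and still so for the second after the job is handed in, with the robot touching nothing.
It also fails if it takes over 72 s, if anything falls off the work surface, if the arm or the gripper's body presses on something with over 40 N, if the wrist force passes 120 N, or if a joint passes its speed limit or range.

## Working session

There is one attempt and no reset: what is moved stays moved. The work goes in short steps, Python scripts to look and compute and a shell command to move; the robot and the scene stay as the last step left them, time stands still between calls to the robot, and variables do not carry over. Pictures are saved under pics/ and viewed, at most 10 in all, crops included, and the job is handed in when it is done.

```bash
ls; mkdir -p pics; cat > h.py <<'E'
import numpy as np, cv2
from plant import *
from scipy.spatial.transform import Rotation as R
def world(cam,px,d,info=None):
    i=info or camera_info(cam); u,v=px
    x=(u-i['cx'])/i['fx']*d; y=(v-i['cy'])/i['fy']*d
    return (i['T']@np.array([x,-y,-d,1]))[:3]
def at_z(cam,px,z,info=None):
    i=info or camera_info(cam)
    a=i['T'][:3,3]; b=world(cam,px,1.,i); return a+(b-a)*(z-a[2])/(b[2]-a[2])
def dep(D,px,r=3):
    u,v=int(px[0]),int(px[1]); p=D[max(0,v-r):v+r+1,max(0,u-r):u+r+1]; p=p[p>0]; return float(np.median(p)) if p.size else 0
E
python3 - <<'E'
from h import *
for c in ['top','scene']:
    im,D=grab_frame(c); cv2.imwrite(f'pics/{c}0.png',im); i=camera_info(c)
    print(c,{k:i[k] for k in i if k!='T'},i['T'].round(3).tolist())
    for t in ['sampler','spanner','spanner_grip','ring_axis','rest_top','mug','spray','calculator','stapler']:
        try:
            for p in pinpoint(c,t)[:3]:
                d=dep(D,p['position']); print(t,round(p['conf'],2),np.round(p['position']),world(c,p['position'],d,i).round(3))
        except Exception as e: print(t,e)
print(state())
E
```

```text
pics
top {'fx': 473.23832453231944, 'fy': 473.23832453231944, 'cx': 281.60008607229383, 'cy': 207.37121705283863} [[0.014, 0.993, -0.114, 0.349], [-1.0, 0.014, -0.002, -0.009], [0.0, 0.114, 0.993, 1.395], [0.0, 0.0, 0.0, 1.0]]
sampler 0.89 [325. 195.] [ 0.537 -0.129  0.08 ]
sampler 0.73 [342. 279.] [ 0.305 -0.175  0.081]
sampler 0.61 [180. 309.] [0.216 0.266 0.08 ]
spanner 0.68 [215. 219.] [0.464 0.18  0.068]
spanner_grip 0.65 [215. 220.] [0.464 0.18  0.068]
ring_axis 0.89 [329. 188.] [ 0.557 -0.14   0.081]
ring_axis 0.79 [345. 282.] [ 0.295 -0.185  0.08 ]
ring_axis 0.74 [174. 315.] [0.201 0.283 0.081]
rest_top 0.58 [214. 218.] [0.469 0.182 0.067]
rest_top 0.48 [326. 193.] [ 0.543 -0.132  0.08 ]
rest_top 0.18 [224. 209.] [0.5   0.162 0.016]
mug 0.73 [124. 214.] [0.481 0.457 0.007]
mug 0.62 [219. 218.] [0.468 0.169 0.068]
spray 0.58 [438. 235.] [ 0.428 -0.434  0.102]
calculator 0.67 [261. 111.] [0.795 0.06  0.019]
stapler 0.64 [326. 123.] [ 0.754 -0.132  0.047]
stapler 0.52 [223. 207.] [0.505 0.164 0.016]
scene {'fx': 424.9045667537304, 'fy': 424.9045667537304, 'cx': 280.7223088978603
[... 745 characters left out ...]
500063e+00,  5.26857228e-02,  1.61291950e+00,  3.59109775e-05,
        1.47602008e+00, -1.19000170e-01]), 'joint_vel': array([-8.61931849e-04, -5.33513580e-05,  5.93653292e-04, -3.47515573e-04,
        8.81401779e-04, -1.01498061e-03]), 'joint_efforts': array([ 4.31646758e-04, -3.93692350e+01, -3.70472682e+01, -8.62009779e-05,
        4.87885973e-04, -2.10208277e-06]), 'tool_pos': array([ 0.17560569, -0.59979024,  0.23130077]), 'tool_rot': array([-1.67376925e-05,  9.89878775e-01,  1.41915500e-01,  1.74880764e-05]), 'contact_force': array([-0.24824224, -0.37535827, -0.46302979]), 'ft_torque': array([0.01990742, 0.01716057, 0.08259329]), 'grasp_force': 0.0, 'gripper_width': 1.0023798593208502}
```

View pics/top0.png

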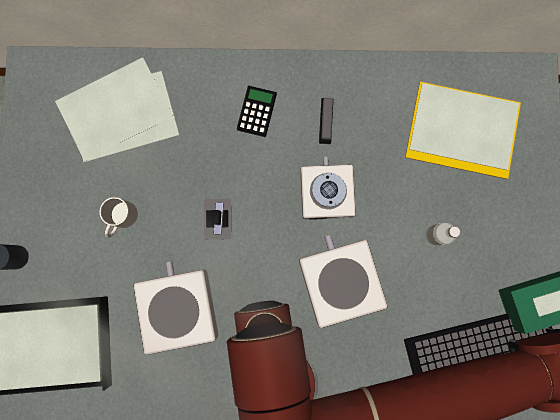

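```bash
python3 - <<'E'
from h import *
im,D=grab_frame('top'); i=camera_info('top')
# deproject all
v,u=np.mgrid[0:420,0:560]; x=(u-i['cx'])/i['fx']*D; y=(v-i['cy'])/i['fy']*D
P=np.stack([x,-y,-D,np.ones_like(D)],-1)@i['T'].T
Z=P[...,2]
for lo,hi,n in [(0.05,0.1,'high'),(0.055,0.066,'box'),(0.076,0.09,'ring')]:
    m=((Z>lo)&(Z<hi)).astype(np.uint8)
    k,l,s,c=cv2.connectedComponentsWithStats(m)
    for j in range(1,k):
        if s[j,4]<100: continue
        q=P[l==j][:,:2].astype(np.float32); r=cv2.minAreaRect(q)
        print(n,c[j].round(),s[j,4],np.round(r[0],3),np.round(r[1],3),round(r[2],1),'medz',np.median(Z[l==j]).round(3))
# magnified crop: all samplers
cv2.imwrite('pics/crop1.png',cv2.resize(im[150:245,150:390],None,fx=3.3,fy=3.3,interpolation=cv2.INTER_CUBIC))
E
```

```text
high [328. 191.] 2704 [ 0.552 -0.138] [0.152 0.15 ] 3.0 medz 0.062
high [114. 214.] 428 [0.474 0.47 ] [0.08  0.106] 38.4 medz 0.077
high [435. 235.] 141 [ 0.43  -0.443] [0.06  0.029] 14.9 medz 0.076
high [343. 283.] 5176 [ 0.294 -0.179] [0.201 0.199] 17.2 medz 0.079
high [  9. 257.] 336 [0.353 0.748] [0.069 0.033] 2.0 medz 0.086
high [174. 312.] 5334 [0.212 0.285] [0.205 0.2  ] 11.7 medz 0.079
high [536. 304.] 2280 [ 0.244 -0.73 ] [0.122 0.163] 17.0 medz 0.08
high [101. 345.] 253 [0.118 0.485] [0.248 0.008] 6.0 medz 0.058
box [327. 192.] 1653 [ 0.552 -0.138] [0.149 0.15 ] 3.1 medz 0.06
ring [328. 189.] 834 [ 0.552 -0.138] [0.094 0.093] 0.2 medz 0.084
ring [343. 284.] 4417 [ 0.293 -0.178] [0.195 0.196] 16.6 medz 0.08
ring [174. 312.] 4436 [0.209 0.284] [0.196 0.196] 11.7 medz 0.08
ring [538. 305.] 1873 [ 0.242 -0.723] [0.12  0.147] 17.8 medz 0.08
```

The top view shows three sampler-like boxes: (328,190) is 150 mm with an aluminium ring and grille; (343,284) and (174,312) are 200 mm with plain grey discs. The one at (328,190) fits because it is the smallest, 150 mm, and has a ring. The spanner is on its rest at (217,218). I'll confirm in the enlarged crop.

View pics/crop1.png

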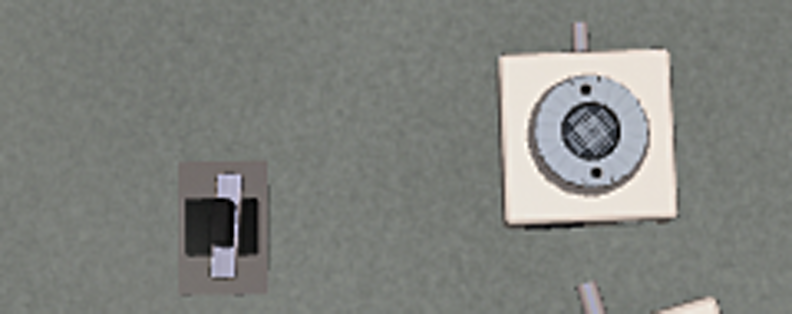

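```bash
python3 - <<'E'
from h import *
s=state(); i=camera_info('wrist'); p=s['tool_pos']; Rt=R.from_quat(s['tool_rot'][[1,2,3,0]]).as_matrix()
T=np.eye(4);T[:3,:3]=Rt;T[:3,3]=p
print((np.linalg.inv(T)@i['T']).round(3).tolist(), i['fx'],i['cx'],i['cy'])
print('tool y yaw',np.degrees(np.arctan2(Rt[1,1],Rt[0,1])), 'tool x yaw',np.degrees(np.arctan2(Rt[1,0],Rt[0,0])))
E
```

```text
[[-0.001, 0.953, 0.303, 0.078], [1.0, 0.001, 0.001, 0.001], [0.001, 0.303, -0.953, -0.143], [0.0, 0.0, 0.0, 1.0]] 301.04355473808357 284.34670232059585 206.48436352302073
tool y yaw -73.68542765318836 tool x yaw 16.314572347717714
```

The crop confirms it: the boxed ring with two dark holes at crop (585,90) and (596,173) is the 150 mm sampler, and the spanner bar runs from (230,175) to (223,278). Next I'll move above the spanner.

```bash
python3 -m handwheel '[[[0.02,0.03,0,0,0,-2],[0.02,0.03,0,0,0,-2],[0.02,0.03,0,0,0,-2],[0.02,0.03,0,0,0,-2],[0.02,0.03,0,0,0,-2],[0.02,0.03,0,0,0,-2],[0.02,0.03,0,0,0,-2],[0.02,0.03,0,0,0,-2],[0.02,0.03,0,0,0,-2],[0.02,0.03,0,0,0,0],[0.007,0.034,0,0,0,0],[0.007,0.034,0,0,0,0],[0.007,0.034,0,0,0,0],[0.007,0.034,0,0,0,0],[0.007,0.034,0,0,0,0],[0.007,0.034,0,0,0,0],[0.007,0.034,0,0,0,0],[0.007,0.034,0,0,0,0],[0.007,0.034,0,0,0,0],[0.007,0.034,0,0,0,0]]]'
python3 -m handwheel '[[[0.006,0.035,-0.005,0,0,0],[0.005,0.035,-0.01,0,0,0],[0.005,0.035,-0.01,0,0,0],[0.002,0.03,-0.015,0,0,0],[0.002,0.005,-0.01,0,0,0],[0,0,0,0,0,0],[0,0,0,0,0,0]]]'
python3 - <<'E'
from h import *
i=camera_info('wrist'); im,D=grab_frame('wrist'); cv2.imwrite('pics/w1.png',im)
np.savez('w1.npz',D=D,T=i['T'])
for t in ['spanner_grip','pin_a','rest_top','spanner']:
    for p in pinpoint('wrist',t)[:3]:
        print(t,round(p['conf'],2),np.round(p['position'],1),world('wrist',p['position'],dep(D,p['position'],1),i).round(4))
v,u=np.mgrid[0:420,0:560]; x=(u-i['cx'])/i['fx']*D; y=(v-i['cy'])/i['fy']*D
P=np.stack([x,-y,-D,np.ones_like(D)],-1)@i['T'].T
Z=P[...,2]
box=(np.abs(P[...,0]-.465)<.1)&(np.abs(P[...,1]-.18)<.08)&(D>0)
for lo,hi in [(0.001,0.006),(0.011,0.02),(0.022,0.031),(0.064,0.078)]:
    m=((Z>lo)&(Z<hi)&box).astype(np.uint8)
    k,l,s,c=cv2.connectedComponentsWithStats(m)
    for j in range(1,k):
        if s[j,4]<200: continue
        q=P[l==j][:,:2].astype(np.float32); r=cv2.minAreaRect(q)
        print(lo,c[j].round(),s[j,4],np.round(r[0],4),np.round(r[1],4),round(r[2],2),'medz',np.median(Z[l==j]).round(4))
E
```

```text
time: 2.72
tool_pos: [0.4456, 0.042, 0.2317]
tool_rot: [0.0, 1.0, -0.015, 0.001]
contact_force: [1.2, -0.7, -0.8]
gripper_width: 0.997
grasp_force: 0.0
time: 3.3
tool_pos: [0.4651, 0.1799, 0.1807]
tool_rot: [0.0, 1.0, -0.014, -0.001]
contact_force: [-0.3, 0.4, 0.3]
gripper_width: 1.001
grasp_force: 0.0
spanner_grip 0.7 [288.2 192.6] [0.4749 0.1756 0.0702]
pin_a 0.75 [286.7 147.6] [0.5085 0.1756 0.0265]
pin_a 0.61 [284.5 214.3] [0.4551 0.1794 0.0705]
rest_top 0.7 [281.7 181.1] [0.4851 0.1809 0.0698]
spanner 0.71 [285.8 183.2] [0.4833 0.1774 0.0702]
0.001 [279. 172.] 4314 [0.4706 0.1829] [0.1296 0.087 ] 1.13 medz 0.0033
0.011 [304. 182.] 642 [0.4717 0.1584] [0.0151 0.0498] 89.38 medz 0.0162
0.011 [263. 182.] 1172 [0.4709 0.2023] [0.027  0.0506] 87.79 medz 0.0162
0.022 [286. 172.] 1001 [0.4706 0.1766] [0.0219 0.0922] 87.83 medz 0.0261
0.064 [287. 195.] 794 [0.4714 0.1767] [0.0159 0.0389] 87.96 medz 0.07
```

View pics/w1.png

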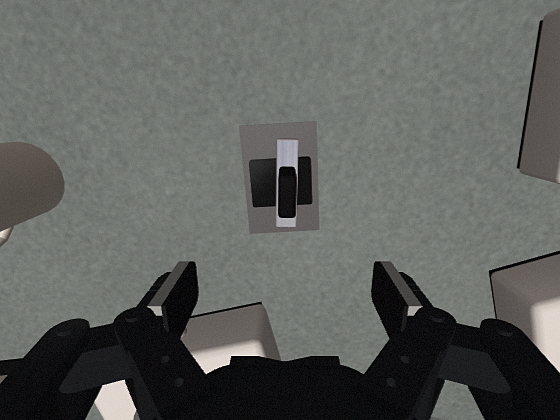

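The wrist view shows the spanner on its rest, with the grip at (288,192) and the bar running from (288,140) to (286,226). The world position is (0.4714, 0.1767) with yaw −2.0°, so I'll descend and grasp.

```bash
python3 -m handwheel '[[[0.0063,-0.0032,-0.02,0,0,-0.4],[0,0,-0.025,0,0,0],[0,0,-0.025,0,0,0],[0,0,-0.025,0,0,0],[0,0,-0.025,0,0,0],[0,0,-0.02,0,0,0],[0,0,-0.0085,0,0,0],[0,0,0,0,0,0],[0,0,0,0,0,0]]]'
python3 -m handwheel '[[[0,0,0,0,0,0],[0,0,0,0,0,0],[0,0,0,0,0,0],[0,0,0,0,0,0],[0,0,0,0,0,0],[0,0,0,0,0,0],[0,0,0,0,0,0],[0,0,0,0,0,0],[0,0,0,0,0,0],[0,0,0,0,0,0]]]' 0
```

```text
time: 4.3
tool_pos: [0.4725, 0.1767, 0.0336]
tool_rot: [-0.0, 1.0, -0.018, 0.0]
contact_force: [-1.1, 0.2, 0.1]
gripper_width: 1.002
grasp_force: 0.0
time: 5.13
tool_pos: [0.4722, 0.1771, 0.0332]
tool_rot: [-0.0, 1.0, -0.018, 0.0]
contact_force: [-1.1, 0.1, 4.1]
gripper_width: 0.181
grasp_force: 59.0
```

```bash
python3 -m handwheel '[[[0,0,0.01,0,0,0],[0,0,0.02,0,0,0],[0,0,0.03,0,0,0],[0,0,0.03,0,0,0],[0,-0.02,0.03,0,0,0],[0,-0.03,0.03,0,0,0],[0.001,-0.03,0.02,0,0,0],[0.001,-0.03,0,0,0,0],[0.001,-0.03,0,0,0,0],[0.001,-0.03,0,0,0,0],[0.001,-0.03,0,0,0,0],[0.001,-0.03,0,0,0,0],[0.001,-0.03,0,0,0,0],[0.001,-0.03,0,0,0,0],[0.001,-0.02,0,0,0,0],[0.001,-0.005,0,0,0,0],[0,0,0,0,0,0],[0,0,0,0,0,0]]]'
python3 - <<'E'
from h import *
i=camera_info('wrist'); s=state(); im,D=grab_frame('wrist'); cv2.imwrite('pics/w2.png',im)
print(s['tool_pos'],s['tool_rot'],s['contact_force'])
for t in ['spanner_grip','pin_a','pin_b','ring_axis']:
    for p in pinpoint('wrist',t)[:3]:
        print(t,round(p['conf'],2),np.round(p['position'],1),world('wrist',p['position'],dep(D,p['position'],1),i).round(4))
v,u=np.mgrid[0:420,0:560]; x=(u-i['cx'])/i['fx']*D; y=(v-i['cy'])/i['fy']*D
P=np.stack([x,-y,-D,np.ones_like(D)],-1)@i['T'].T
Z=P[...,2]
near=(np.hypot(P[...,0]-.552,P[...,1]+.138)<.055)&(D>0)
for nm,m in [('box',(abs(Z-.06)<.005)&(np.hypot(P[...,0]-.552,P[...,1]+.138)<.12)),('ring',(abs(Z-.085)<.0025)&near)]:
    q=P[m][:,:2].astype(np.float32); print(nm,np.round(cv2.minAreaRect(q)[0],4),np.round(cv2.minAreaRect(q)[1],4),cv2.minAreaRect(q)[2], np.round(cv2.minEnclosingCircle(q),4) if 0 else cv2.minEnclosingCircle(q))
# bird's-eye rectified at z=.085, 0.25 mm/px
a=.25e-3; n=480
gx,gy=np.meshgrid(.552+(n/2-np.arange(n))*a,-.138+(n/2-np.arange(n))*a,indexing='ij')
W=np.stack([gx,gy,np.full_like(gx,.085),np.ones_like(gx)],-1)@np.linalg.inv(i['T']).T
mu=(i['cx']+i['fx']*W[...,0]/-W[...,2]).astype(np.float32); mv=(i['cy']-i['fy']*W[...,1]/-W[...,2]).astype(np.float32)
b=cv2.remap(im,mu,mv,cv2.INTER_CUBIC); cv2.imwrite('pics/bird.png',b)
g=cv2.cvtColor(b,cv2.COLOR_BGR2GRAY)
k,l,st,c=cv2.connectedComponentsWithStats((g<70).astype(np.uint8))
for j in range(1,k):
    if 300<st[j,4]<3000: print('dark',c[j].round(1),st[j],np.round([.552+(n/2-c[j][1])*a,-.138+(n/2-c[j][0])*a],4))
E
```

```text
time: 6.63
tool_pos: [0.4814, -0.1368, 0.2017]
tool_rot: [-0.001, 1.0, -0.018, -0.001]
contact_force: [-0.5, 0.0, -2.4]
gripper_width: 0.177
grasp_force: 59.2
[ 0.48144818 -0.13681004  0.20167314] [-6.24345949e-04  9.99832121e-01 -1.83020041e-02 -6.12954184e-04] [-0.5030052   0.01794279 -2.43447126]
spanner_grip 0.74 [282.6 283.7] [ 0.4931 -0.1373  0.2386]
pin_a 0.81 [284.5 189.8] [ 0.5206 -0.139   0.1946]
pin_b 0.81 [284.5 189.8] [ 0.5206 -0.139   0.1946]
box [ 0.5502 -0.1387] [0.1494 0.1495] 2.7929553985595703 ((0.5505315065383911, -0.13875821232795715), 0.10240010917186737)
ring [ 0.5512 -0.1387] [0.0941 0.0933] 87.0034408569336 ((0.5499314665794373, -0.13893678784370422), 0.04803887754678726)
dark [223.3 105. ] [206  88  35  34 907] [ 0.5857 -0.1338]
dark [260.2 387.7] [244 372  34  34 848] [ 0.5151 -0.143 ]
dark [267.8 435.5] [219 432  91  14 336] [ 0.5031 -0.1449]
```

```bash
python3 - <<'E'
import cv2,numpy as np
a=cv2.imread('pics/w2.png');b=cv2.imread('pics/bird.png')
cv2.imwrite('pics/v2.png',np.hstack([cv2.resize(a,(400,300)),cv2.resize(b,(300,300))]))
E
```

```text
(no output)
```

View pics/v2.png

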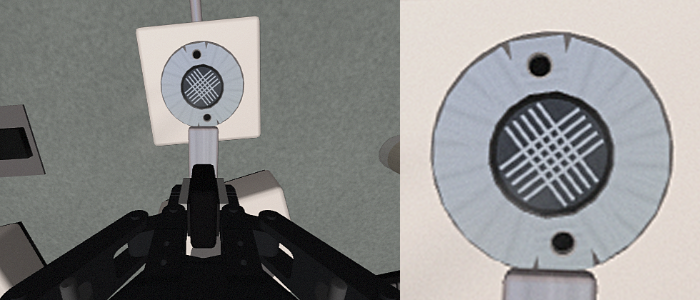

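The picture shows the holes at bird's-eye (223,105) and (260,388), which are world (0.5857,−0.1338) and (0.5151,−0.1430), giving a centre of (0.5504,−0.1384) and a yaw of 7.4°. The bar in hand is below them. I'll check how the bar sits in the hand.

```bash
python3 - <<'E'
from h import *
i=camera_info('wrist'); s=state(); im,D=grab_frame('wrist')
v,u=np.mgrid[0:420,0:560]; x=(u-i['cx'])/i['fx']*D; y=(v-i['cy'])/i['fy']*D
P=np.stack([x,-y,-D,np.ones_like(D)],-1)@i['T'].T
p=s['tool_pos']
m=(abs(P[...,2]-p[2]+.007)<.004)&(abs(P[...,1]-p[1])<.013)&(P[...,0]>p[0]+.022)&(P[...,0]<p[0]+.06)
q=P[m][:,:3]; r=cv2.minAreaRect(q[:,:2].astype(np.float32)); print(m.sum(),np.array(r[0])-p[:2],r[1:], 'zmed',np.median(q[:,2])-p[2],'front',q[:,0].max()-p[0])
for lo in (.025,.03,.035,.04): 
    k=q[(q[:,0]-p[0]>lo)&(q[:,0]-p[0]<lo+.005)]; print(lo,k[:,1].min()-p[1],k[:,1].max()-p[1],np.median(k[:,2])-p[2])
A=np.c_[q[:,0]-p[0],q[:,1]-p[1],np.ones(len(q))]; print('plane',np.linalg.lstsq(A,q[:,2]-p[2],rcond=None)[0], R.from_quat(s['tool_rot'][[1,2,3,0]]).as_matrix().round(4).tolist())
E
```

```text
1795 [ 0.03322518 -0.00189773] ((0.021931326016783714, 0.023020844906568527), 87.87471771240234) zmed -0.007145497000244833 front 0.044999777063601476
0.025 -0.012640370810585944 0.009250835465374502 -0.007090031997755791
0.03 -0.01272601583220051 0.009016888243284032 -0.007096023398590334
0.035 -0.01273914202083179 0.008725633681401723 -0.007032955243021721
0.04 -0.012855166023654718 0.008439651574087742 -0.007421094862139321
plane [-0.02879592  0.00134378 -0.00625287] [[0.9994, -0.0348, -0.0], [-0.0348, -0.9994, 0.0002], [-0.0001, -0.0002, -1.0]]
```

```bash
python3 -m handwheel '[[[0.01,0,-0.005,0,0,1.5],[0.015,0,-0.01,0,0,2],[0.015,0,-0.01,0,0,2],[0.015,-0.001,-0.015,0,0,2],[0.01,0,-0.02,0,0,1],[0.005,0,-0.015,0,0,1],[0,0,-0.002,0,0,0],[0,0,0,0,0,0],[0,0,0,0,0,0],[0,0,0,0,0,0]]]'
python3 -c "
from h import *
s=state();print(s['tool_pos'],s['tool_rot'],s['contact_force'],s['ft_torque'])"
```

```text
time: 7.77
tool_pos: [0.5525, -0.1387, 0.1269]
tool_rot: [0.001, 0.998, 0.065, 0.001]
contact_force: [-0.6, -0.6, -1.6]
gripper_width: 0.178
grasp_force: 59.1
[ 0.55247172 -0.1386532   0.12691152] [5.37594485e-04 9.97909288e-01 6.46187796e-02 1.08543179e-03] [-0.60884527 -0.57522381 -1.5934556 ] [-0.02063723 -0.05947288 -0.0174109 ]
```

```bash
python3 -m handwheel '[[[-0.001,0.001,-0.004,0,0,0],[0,0,-0.004,0,0,0],[0,0,-0.004,0,0,0],[0,0,-0.001,0,0,0],[0,0,-0.001,0,0,0],[0,0,-0.001,0,0,0],[0,0,-0.001,0,0,0],[0,0,0,0,0,0],[0,0,0,0,0,0],[0,0,0,0,0,0]]]'
```

```text
time: 8.6
tool_pos: [0.551, -0.1375, 0.1094]
tool_rot: [0.0, 0.998, 0.065, 0.0]
contact_force: [0.7, -0.6, -2.5]
gripper_width: 0.182
grasp_force: 59.3
```

```bash
python3 -m handwheel '[[[0,0,-0.001,0,0,0],[0,0,-0.001,0,0,0],[0,0,-0.001,0,0,0],[0,0,0,0,0,0],[0,0,0,0,0,0]]]'; python3 -m handwheel '[[[0,0,-0.001,0,0,0],[0,0,-0.001,0,0,0],[0,0,0,0,0,0],[0,0,0,0,0,0]]]'
```

```text
time: 9.02
tool_pos: [0.5508, -0.1374, 0.1061]
tool_rot: [-0.0, 0.998, 0.065, -0.0]
contact_force: [0.1, 0.4, -2.8]
gripper_width: 0.179
grasp_force: 59.3
time: 9.35
tool_pos: [0.5508, -0.1374, 0.1042]
tool_rot: [-0.0, 0.998, 0.065, -0.0]
contact_force: [0.3, 0.5, -2.9]
gripper_width: 0.178
grasp_force: 59.3
```

```bash
python3 -m handwheel '[[[0,0,-0.001,0,0,0],[0,0,-0.0005,0,0,0],[0,0,0,0,0,-1],[0,0,0,0,0,-1],[0,0,0,0,0,-1.5],[0,0,0,0,0,-1.5],[0,0,0,0,0,-1.5],[0,0,0,0,0,-1.5],[0,0,0,0,0,-1.5],[0,0,0,0,0,-1.5],[0,0,0,0,0,-1],[0,0,0,0,0,0],[0,0,0,0,0,0]]]'
python3 -c "
from h import *
s=state();print(s['tool_pos'],s['contact_force'],s['ft_torque'],2*np.degrees(np.arctan2(s['tool_rot'][2],s['tool_rot'][1])))"
```

```text
time: 10.43
tool_pos: [0.551, -0.138, 0.1028]
tool_rot: [0.001, 0.999, -0.04, 0.0]
contact_force: [-0.1, -3.3, -2.7]
gripper_width: 0.178
grasp_force: 59.1
[ 0.55096789 -0.13797386  0.1028478 ] [-0.0579644  -3.26722998 -2.72934355] [-0.56211723 -0.02963675  0.20272464] -4.565135351930876
```

```bash
python3 -m handwheel '[[[0,-0.0005,0,0,0,-1.5],[0,0,0,0,0,-1.5],[0,0,0,0,0,-2],[0,0,0,0,0,-2],[0,0,0,0,0,-2],[0,0,0,0,0,-2],[0,0,0,0,0,-2],[0,0,0,0,0,-2],[0,0,0,0,0,-2],[0,0,0,0,0,-2],[0,0,0,0,0,-2],[0,0,0,0,0,-1],[0,0,0,0,0,-1],[0,0,0,0,0,0],[0,0,0,0,0,0]]]'
python3 -c "
from h import *
s=state();print(s['tool_pos'],s['contact_force'],s['ft_torque'],2*np.degrees(np.arctan2(s['tool_rot'][2],s['tool_rot'][1])))"
```

```text
time: 11.68
tool_pos: [0.5509, -0.1383, 0.1028]
tool_rot: [0.0, 0.971, -0.238, 0.0]
contact_force: [-0.3, -3.8, -2.6]
gripper_width: 0.178
grasp_force: 59.3
[ 0.55086016 -0.13833708  0.10284602] [-0.31876567 -3.79290204 -2.63798091] [-0.80907634  0.15575246  0.21203251] -27.555337433302633
```

```bash
cat > st.py <<'E'
from h import *
s=state();print(s['tool_pos'].round(4),s['contact_force'].round(2),s['ft_torque'].round(3),round(2*np.degrees(np.arctan2(s['tool_rot'][2],s['tool_rot'][1])),2))
E
for k in 1 2; do :; done
python3 -m handwheel '[[[0,0,0,0,0,-1],[0,0,0,0,0,-1],[0,0,0,0,0,-1],[0,0,0,0,0,-1],[0,0,0,0,0,-1],[0,0,0,0,0,0],[0,0,0,0,0,0]]]' >/dev/null; python3 st.py
```

```text
[ 0.5508 -0.1383  0.1029] [-0.73 -4.1  -2.52] [-0.983  0.235  0.197] -32.63
```

```bash
python3 -m handwheel '[[[0,0,0,0,0,-1],[0,0,0,0,0,-1],[0,0,0,0,0,-1],[0,0,0,0,0,-1],[0,0,0,0,0,0],[0,0,0,0,0,0]]]' >/dev/null; python3 st.py
```

```text
[ 0.5508 -0.1383  0.1028] [-0.67 -4.58 -1.93] [-0.969  0.277  0.197] -36.63
```

```bash
python3 -m handwheel '[[[0,-0.0005,0,0,0,-1],[0,0,0,0,0,-1],[0,0,0,0,0,-1],[0,0,0,0,0,-1],[0,0,0,0,0,0],[0,0,0,0,0,0]]]' >/dev/null; python3 st.py
```

```text
[ 0.5508 -0.1385  0.1027] [-2.48 -4.62 -1.75] [-0.891  0.419  0.207] -40.58
```

```bash
python3 -m handwheel '[[[0,0,0,0,0,-1],[0,0,0,0,0,-1],[0,0,0,0,0,-1],[0,0,0,0,0,0],[0,0,0,0,0,0]]]' >/dev/null; python3 st.py
```

```text
[ 0.5508 -0.1385  0.1027] [-1.84 -4.12 -1.58] [-0.92   0.449  0.184] -43.62
```

```bash
python3 -m handwheel '[[[0,0,0,0,0,-1],[0,0,0,0,0,-1],[0,0,0,0,0,-1],[0,0,0,0,0,0],[0,0,0,0,0,0]]]' >/dev/null; python3 st.py
```

```text
[ 0.5507 -0.1386  0.1027] [-2.76 -4.44 -0.9 ] [-0.88   0.522  0.282] -46.6
```

```bash
python3 -m handwheel '[[[0,0,0,0,0,-1],[0,0,0,0,0,-1],[0,0,0,0,0,0],[0,0,0,0,0,0]]]' >/dev/null; python3 st.py
```

```text
[ 0.5506 -0.1386  0.1027] [-3.04 -5.12 -1.47] [-0.908  0.541  0.474] -48.58
```

```bash
python3 -m handwheel '[[[0,0,0,0,0,0],[0,0,0,0,0,0]]]' >/dev/null; python3 st.py
```

```text
[ 0.5506 -0.1386  0.1027] [-2.76 -5.56 -1.42] [-0.932  0.51   0.388] -48.58
```

Torque rises at 0.05 N m per degree, which matches the gasket stiffness, so the ring is against its stop and snug at about 0.13 rad. I'll unwind and withdraw.

```bash
python3 -m handwheel '[[[0,0,0,0,0,2],[0,0,0,0,0,2],[0,0,0,0,0,2],[0,0,0,0,0,1.5],[0,0,0,0,0,0.5],[0,0,0,0,0,0],[0,0,0,0,0,0]]]' >/dev/null; python3 st.py
```

```text
[ 0.5511 -0.1381  0.1028] [ 0.03 -2.11 -1.99] [-0.437  0.093  0.106] -40.63
```

```bash
python3 -m handwheel '[[[0,0,0,0,0,1],[0,0,0,0,0,1],[0,0,0,0,0,0.5],[0,0,0,0,0,0],[0,0,0,0,0,0]]]' >/dev/null; python3 st.py
```

```text
[ 0.5509 -0.1381  0.1027] [-0.11  0.02 -2.86] [ 0.003  0.027 -0.031] -38.08
```

```bash
python3 -m handwheel '[[[0,0,0.003,0,0,0],[0,0,0.004,0,0,0],[0,0,0.005,0,0,0],[0,0,0.01,0,0,0],[0,0,0.018,0,0,0],[0,0,0.02,0,0,0],[0,0,0.02,0,0,0],[-0.009,0.02,0,0,0,4],[-0.01,0.035,0,0,0,4],[-0.01,0.035,0,0,0,4],[-0.01,0.035,0,0,0,4],[-0.01,0.035,0,0,0,4],[-0.01,0.035,0,0,0,4],[-0.01,0.035,0,0,0,4],[-0.006,0.035,0,0,0,4],[-0.004,0.03,0,0,0,4],[0,0.02,0,0,0,0],[0,0,0,0,0,0],[0,0,0,0,0,0],[0,0,0,0,0,0]]]' >/dev/null; python3 st.py
python3 - <<'E'
from h import *
i=camera_info('wrist'); s=state(); im,D=grab_frame('wrist'); cv2.imwrite('pics/w3.png',im)
v,u=np.mgrid[0:420,0:560]; x=(u-i['cx'])/i['fx']*D; y=(v-i['cy'])/i['fy']*D
P=np.stack([x,-y,-D,np.ones_like(D)],-1)@i['T'].T
p=s['tool_pos']
m=(abs(P[...,2]-p[2]+.007)<.004)&(abs(P[...,1]-p[1])<.014)&(P[...,0]>p[0]+.022)&(P[...,0]<p[0]+.06)
q=P[m]; r=cv2.minAreaRect(q[:,:2].astype(np.float32)); print(m.sum(),np.array(r[0])-p[:2],r[1:], 'zmed',np.median(q[:,2])-p[2],'front',q[:,0].max()-p[0])
i=camera_info('top'); im,D=grab_frame('top')
a=.25e-3; n=480
gx,gy=np.meshgrid(.552+(n/2-np.arange(n))*a,-.138+(n/2-np.arange(n))*a,indexing='ij')
W=np.stack([gx,gy,np.full_like(gx,.085),np.ones_like(gx)],-1)@np.linalg.inv(i['T']).T
mu=(i['cx']+i['fx']*W[...,0]/-W[...,2]).astype(np.float32); mv=(i['cy']-i['fy']*W[...,1]/-W[...,2]).astype(np.float32)
b=cv2.remap(im,mu,mv,cv2.INTER_CUBIC); cv2.imwrite('pics/bird2.png',b)
E
```

```text
[0.4721 0.1761 0.1835] [-0.5  -0.35 -1.79] [-0.009  0.003 -0.02 ] -2.09
1800 [ 0.03329486 -0.001914  ] ((0.022019747644662857, 0.022957894951105118), 88.16280364990234) zmed -0.007131061406997596 front 0.04500337088835332
```

View pics/bird2.png

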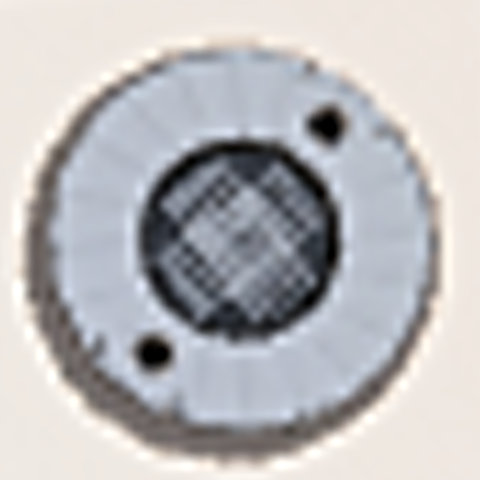

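The rectified top view shows the holes now at (327,122) and (153,353), so the ring turned about 44° (0.78 rad), and the bar sits in the hand as before. I'll lower it onto the rest.

```bash
python3 -m handwheel '[[[0,0.001,-0.02,0,0,0],[0,0,-0.025,0,0,0],[0,0,-0.025,0,0,0],[0,0,-0.025,0,0,0],[0,0,-0.02,0,0,0],[0,0,-0.015,0,0,0],[0,0,-0.01,0,0,0],[0,0,-0.005,0,0,0],[0,0,-0.003,0,0,0],[0,0,0,0,0,0],[0,0,0,0,0,0],[0,0,0,0,0,0]]]' >/dev/null; python3 st.py
```

```text
[0.4729 0.1777 0.036 ] [-0.55 -0.05 -3.07] [ 0.026 -0.001 -0.023] -2.09
```

```bash
python3 -m handwheel '[[[-0.0005,-0.0005,-0.001,0,0,0],[0,0,-0.001,0,0,0],[0,0,-0.0005,0,0,0],[0,0,0,0,0,0],[0,0,0,0,0,0]]]' >/dev/null; python3 st.py
```

```text
[0.472  0.1772 0.0333] [-2.31 -0.79  5.83] [-0.14   0.364 -0.032] -2.08
```

```bash
python3 -m handwheel '[[[0,0,0,0,0,0],[0,0,0,0,0,0],[0,0,0,0,0,0],[0,0,0,0,0,0],[0,0,0,0,0,0],[0,0,0,0,0,0],[0,0,0,0,0,0],[0,0,0,0,0,0],[0,0,0,0,0,0],[0,0,0,0,0,0],[0,0,0.01,0,0,0],[0,0,0.02,0,0,0],[0,0,0.03,0,0,0],[0,0,0.03,0,0,0],[0,0,0.03,0,0,0],[0,0,0.028,0,0,0],[-0.007,0.003,0,0,0,0],[0,0,0,0,0,0],[0,0,0,0,0,0],[0,0,0,0,0,0]]]' 1
python3 - <<'E'
from h import *
i=camera_info('wrist'); im,D=grab_frame('wrist'); cv2.imwrite('pics/w4.png',im)
v,u=np.mgrid[0:420,0:560]; x=(u-i['cx'])/i['fx']*D; y=(v-i['cy'])/i['fy']*D
P=np.stack([x,-y,-D,np.ones_like(D)],-1)@i['T'].T
Z=P[...,2]
box=(np.abs(P[...,0]-.465)<.1)&(np.abs(P[...,1]-.18)<.08)&(D>0)
for lo,hi in [(0.001,0.006),(0.022,0.031),(0.064,0.078)]:
    m=((Z>lo)&(Z<hi)&box).astype(np.uint8)
    k,l,s,c=cv2.connectedComponentsWithStats(m)
    for j in range(1,k):
        if s[j,4]<200: continue
        q=P[l==j][:,:2].astype(np.float32); r=cv2.minAreaRect(q)
        print(lo,c[j].round(),s[j,4],np.round(r[0],4),np.round(r[1],4),round(r[2],2),'medz',np.median(Z[l==j]).round(4))
E
```

```text
time: 20.45
tool_pos: [0.4635, 0.1798, 0.1789]
tool_rot: [0.0, 1.0, -0.018, -0.001]
contact_force: [0.7, 0.4, -0.4]
gripper_width: 0.999
grasp_force: 0.0
0.001 [279. 170.] 4392 [0.4718 0.1833] [0.1329 0.0875] 1.76 medz 0.0033
0.022 [286. 173.] 1018 [0.4706 0.1763] [0.0219 0.0921] 87.37 medz 0.0261
0.064 [287. 194.] 814 [0.4712 0.1765] [0.0158 0.0391] 87.55 medz 0.07
```

View pics/w4.png

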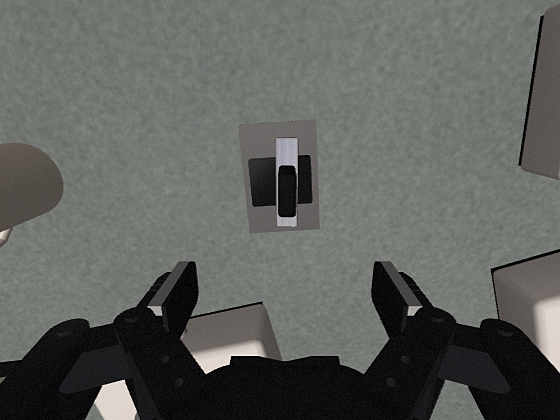

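The spanner lies on its rest as before, with the grip at (288,191), the position within 0.5 mm and the yaw within 0.5°. The gripper is open and clear of everything.

```bash
python3 -c "
from plant import *
print(job_done())"
```

```text
the job is handed in; nothing more can be done
None
```

The ring is turned clockwise about 44° to its stop, peaking at about 0.47 N m (0.66 N m would have forced it), the spanner is back on its rest as it lay, and the job is handed in.

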